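Nip up the sunken filler plug of a hoist gear reducer with the T-handle hex key

ROBOT

A 7-joint arm with a two-finger parallel gripper is mounted at the origin on the work surface. World frame = base frame: x ahead of the robot, y to its left, z up, the work surface at z = 0. Lengths are in mm, angles in rad, forces in N, time in s.
With the tool pointing down it reaches from about 425 to 950 mm from the base axis. Payload 16.7 kg.
Tool frame: the origin (TCP) lies on the front face of the gripper's body, between the roots of the fingers; the fingertips stand 97 mm ahead of it and the grasp point (between the pads) lies 78 mm ahead of it (manip.pinch_z is the distance from the TCP to the grasp point, in mm); z points along the fingers, y is the line along which they close (so a half turn about z gives the same grasp; the last joint's range is limited). The gripper opens to 94 mm and grips with 3 to 60 N. Pads are 16 mm wide; open, the fingers measure 119 mm over their backs; the gripper's body (75 mm by 177 mm) begins 78 mm behind the grasp point.
Start: joints at [1.065, 0.426, 0.074, 1.606, -0.034, 1.111, -0.067], TCP at [235.729, -632.466, 302.667] pointing down, gripper open.
Joint ranges: [-2.85, 2.85], [-0.5, 2.14], [-1.23, 1.37], [0.21, 2.46], [-1.02, 4.16], [0.16, 2.05], [-2.73, 2.73]. Speed limits (rad/s): [1.89, 1.89, 2.39, 2.39, 3.01, 3.01, 3.01].

INTERFACE

Orientations are given as [roll, pitch, yaw] about the fixed x, y, z axes, in that order (R = Rz(yaw) Ry(pitch) Rx(roll)).
In Python, from plant import manip gives the robot as it stands. The module is installed in compiled form; this text tells all that it offers.
- The arm moves only by the tool jog_arm, never from a script. Its argument "increments" is one flat list of numbers, 4 for each row, row after row: the shift along the tool's x, y, z in m, then the turn about the tool's z in rad. In form: [tx, ty, tz, turn, tx, ty, tz, turn, ...]. A call has 1 to 12 rows; each row shifts and turns the commanded pose from where the row before left it, along the tool's axes as they then stand; what a row does not reach is not made up. A row lasts 1/8 s, in which the tool goes at most 62.5 mm and 10.7 degrees, less where a joint would pass 70% of its speed; a pose out of reach is approached as far as the arm can. A call with a gripper value outside its range is refused whole. "hand" is the opening, from 0 (shut) to 1 (fully open), set as the call begins (left out, the last holds). The fingers move at their own pace and stop on an object; "force" is the grip in N (left out, the last holds). Time passes only in rows, so rows that do not move let the fingers close. It gives the time, the measured TCP pose, the force, the opening and the grip force at its end, in the units of the state.
- manip.read_state(): the state, without advancing time (a new reading comes with each control period).
- manip.capture(name): name is "side" or "top" or "wrist"; returns a dict with "pixels" (420x560x3 uint8, red, green, blue), "camera_matrix" (3x3 intrinsics, pixels), "origin" and "rotation" of the camera in the world; the wrist camera has in their place "tool_from_camera" (4x4, takes a point from camera to tool coordinates, whose origin is the TCP and whose axes are the flange's). Camera axes: x right, y down, z forward; pixel columns grow to the right and rows downward; lengths in mm; the calibration is good to about 2 mm. The wrist camera is an equidistant fisheye: a pixel r from the principal point sees the ray r / f radians off the axis. A picture is of the moment at which its call begins: read the wrist's pose just before it. There is no depth.
- manip.close_job(): hands the job in; it is judged then, once.
The state is a dict: "clock": time; "joint_pos": joint angles; "dq": joint speeds; "joint_efforts": joint torques, N m; "tool_pos": TCP position; "ee_rot": TCP orientation; "force": force on the tool from outside, world axes, zero at the start; "moment": the same for the moment, N m; "finger_gap": finger opening in mm; "grasp_force": force on a finger pad.
Only numpy, scipy, OpenCV 4.12 (cv2) and the standard library are available. Lean on these libraries where they do the work, as an engineer would, in place of code of your own. Each camera call takes 0.05 s, during which the arm holds its last target. There are 200 camera calls.

TASK

The hoist gear reducer on the bench has been filled, but the filler plug down in the boss on its top is only run in by hand. Take the largest T-handle hex key from the rack, find the plug's hidden socket by turning the key under light pressure until it drops fully in, and tighten the plug clockwise until it comes up firm on its seal, without forcing it further. Then hang the key back upright in its empty hole in the rack, leaving the other keys, the oil filter and the funnel where they are.

Things in the scene. Friction and masses are not known exactly. Their poses are not given: they have to be found in the camera images.
- key22: largest of three T-handle hex keys (22 mm, 0.4 kg): black plastic cross bar 126 x 24 x 26 mm (its x, y, z) over a vertical steel hexagonal blade. Origin: middle of the bar's underside, where the blade begins; x along the bar, z up, blade along -z. It hangs in a hole of the rack with the bar resting on the plate; grip the bar across its 24 mm at its middle
- key22_tip (a point): centre of the lower end of that key's blade, 100 mm below the key's origin. The blade is 22 mm across flats, 25.4 mm across corners, two of which lie on the key's x axis; the edge of its foot is broken by 0.5 mm
- key17: bystander: middle T-handle hex key (17 mm), bar 106 x 21 x 26 mm, blade 95 mm long, hanging in the rack; origin as for the largest
- key14: bystander: smallest T-handle hex key (14 mm), bar 88 x 18 x 26 mm, blade 90 mm long, hanging in the rack; origin as for the largest
- rack: key rack of dark sheet steel fixed to the bench: base 110 x 240 mm, top plate 66 x 232 x 5 mm, upper face 112 mm above the bench. Origin: centre of its underside, y along the row. Three round 30 mm holes in the plate at x = 0, y = -80, 0, +80 mm; which key hangs where varies, bars roughly along the rack's x. A hung key's origin is level with the plate's upper face
- reducer: grey cast worm gear reducer bolted to the bench, housing 112 x 96 mm, 102 mm high, finned motor reaching 210 mm out on its +y side (top of its black terminal box at 143 mm). On top, 12 mm to -x and 6 mm to -y of the centre, stands the round filler boss, 54 mm across, beside a smaller mushroom breather. Origin: centre of the underside
- plug_rim (a point): centre of the filler boss's open top, 130 mm above the bench. The mouth is countersunk, 35 mm wide at the top; below it a round bore of 26.4 mm diameter, which guides the blade, leads straight down to the flat face of the filler plug 14 mm below this point
- plug_socket (a point): centre of the floor of the hexagonal socket in the filler plug, 26 mm below the rim: a key fully home has its tip here. Socket 22.6 mm across flats, 12 mm deep. Which way its flats point differs each time, is not measured and must be felt: a key out of line stops on the plug's face, 12 mm short, and lines up once in every 60 degrees of turn, to about 4 degrees either way
- plug (a joint): turn of the filler plug in its thread, rad, growing as it is tightened (clockwise seen from above). It starts between 0.2 and 0.5 and turns against roughly 0.1 N m of friction; at 1.0 it sits on its seal and the torque rises sharply. It stays where it is left
- seal (a joint): how far the plug has been forced on after meeting its seal, rad, 0 at the start. The seal begins to give at about 0.25 N m and then resists by 1 N m more per rad; past 0.25 (about 0.5 N m) it is crushed and spoilt
- oil_filter: bystander: black spin-on oil filter canister, 76 mm diameter, 88 mm high, standing on the bench; origin: centre of its underside
- funnel: bystander: grey plastic funnel standing mouth down, 90 mm across, 110 mm high; origin: centre of its underside
Things that resemble listed ones, but are neither listed nor needed, are in the scene too. Leave any yellow look-alike of the key22 alone.

How it is judged (in metres and radians):
On the way, in this order (a step that is already met when the one before it is completed fails the run):
1. the largest key sits fully home in the filler plug's socket (z of key22_tip in the frame of plug_rim below -0.0235 m and horizontal distance between key22_tip and plug_rim below 0.003 m), for 0.2 s.
2. the plug is tightened to its seal with the key in the socket (value of joint plug above 0.97 rad and z of key22_tip in the frame of plug_rim below -0.018 m and horizontal distance between key22_tip and plug_rim below 0.004 m), for 0.1 s.
At the end, for the whole second after the job is handed in: the plug sits on its seal (joint plug above 0.97) and the largest key hangs at rest in a hole of the rack, upright within 0.08 rad, its bar down on the plate within 4 mm and within 8 mm of the row's line; everything is released (value of joint plug above 0.97 rad and z of key22 in the frame of rack between 0.108 and 0.116 m and x of key22 in the frame of rack between -0.008 and 0.008 m and y of key22 in the frame of rack between -0.09 and 0.09 m and angle between key22's own z axis and vertical below 0.08 rad and linear speed of key22 below 0.02 m/s); the robot touches nothing.
It fails at once if the key, not yet in the socket, is pressed against the reducer with more than 25 N (contact force between key22 and reducer above 25 N and z of key22_tip in the frame of plug_rim above -0.016 m).
It fails at once if the plug is overtightened and its seal crushed (value of joint seal above 0.25 rad).
It fails at once if another key is lifted or shifted by more than 20 mm (distance of any of key17, key14 from where it was at the start of the episode above 0.02 m).
It fails at once if the oil filter or the funnel is shifted by more than 30 mm (distance of any of oil_filter, funnel from where it was at the start of the episode above 0.03 m).
It also fails if it takes over 72 s, if anything falls off the work surface, if the arm or the gripper's body presses on something with over 40 N, if the wrist force passes 120 N, or if a joint passes its speed limit or range.

## Working session

There is one attempt and no reset: what is moved stays moved. The work goes in short steps, Python scripts to look and compute and a tool call to move; the robot and the scene stay as the last step left them, time stands still between calls to the robot, and variables do not carry over. Pictures are saved under pics/ and viewed, at most 10 in all, crops included, and the job is handed in when it is done.

Besides the shell and the picture viewer there is one more tool, called after ">>>" by a JSON object that holds its "method" and its "body", one argument or row to a line. jog_arm: Moves the arm, as the interface text tells. Its arguments: {"type":"object","properties":{"increments":{"type":"array"},"hand":{"type":"number"},"force":{"type":"number"}},"required":["increments"]}

```bash
mkdir -p pics; python3 - <<'E'
from plant import manip
import cv2,numpy as np
s=manip.read_state(); print(s)
for n in("top","side"):
    c=manip.capture(n); cv2.imwrite(f"pics/{n}0.png",c["pixels"][:,:,::-1])
    print(n,c["camera_matrix"].tolist(),np.round(c["origin"],1).tolist(),np.round(c["rotation"],4).tolist())
E
```

```text
{'clock': 0.0, 'joint_pos': array([ 1.06445536,  0.4267217 ,  0.07386101,  1.60662152, -0.03408327,
        1.1107837 , -0.06711585]), 'dq': array([-0.00111349, -0.00038664, -0.00080859,  0.00127975, -0.00013549,
       -0.00131337,  0.00110127]), 'joint_efforts': array([ 6.25402990e-04, -9.35842109e+01,  3.66636202e+00, -4.54188323e+01,
       -4.88564267e-02,  2.02399894e-02,  1.07246206e-04]), 'tool_pos': array([ 235.64611727, -632.19128893,  301.97630676]), 'ee_rot': array([-3.14032285e+00,  1.12890004e-04,  3.56791309e-01]), 'force': array([ 0.91923298, -0.63162427, -0.48793001]), 'moment': array([ 0.01588427,  0.01595697, -0.02776122]), 'grasp_force': 0.0, 'finger_gap': 94.0084136611161}
top [[383.5849655219417, 0.0, 271.62510546326155], [0.0, 383.5849655219417, 209.44826129794401], [0.0, 0.0, 1.0]] [390.8, -45.6, 791.6] [-2.9428, 0.0172, -1.5913]
side [[416.6908711719199, 0.0, 284.40140108071296], [0.0, 416.6908711719199, 209.04943918456928], [0.0, 0.0, 1.0]] [138.7, 376.1, 696.2] [-2.3836, 0.0052, -2.4277]
```

View pics/top0.png

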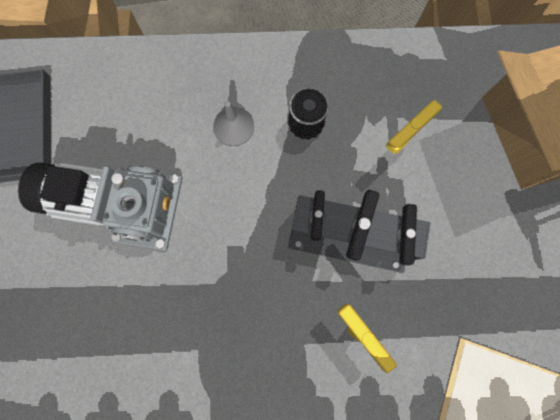

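View pics/side0.png

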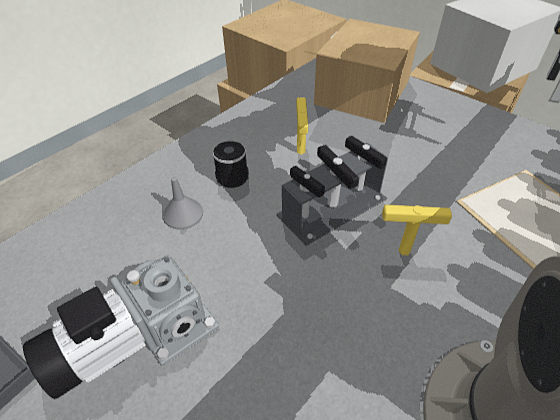

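Top: the three black bars in the rack are centred near (318,214), (364,224) and (410,234). The middle one looks longest. The filler boss is at (128,203), the funnel at (234,125) and the filter at (308,112). The yellow look-alikes are at (368,338) and (415,127). Next I'll measure these.

```bash
cat > h.py <<'E'
import cv2,numpy as np
from plant import manip
from scipy.spatial.transform import Rotation as R
def cast(c,uv,z):
    K=c["camera_matrix"];M=R.from_euler('xyz',c["rotation"]).as_matrix()
    uv=np.atleast_2d(np.array(uv,float))
    d=np.c_[(uv[:,0]-K[0,2])/K[0,0],(uv[:,1]-K[1,2])/K[1,1],np.ones(len(uv))]@M.T
    o=np.array(c["origin"]);return o+d*((z-o[2])/d[:,2])[:,None]
E
python3 - <<'E'
from h import *
c=manip.capture("top");p=c["pixels"]
m=(p.max(2)<40).astype(np.uint8);m[:, :280]=0;m[:180]=0;m[275:]=0;m[:,440:]=0
m=cv2.morphologyEx(m,cv2.MORPH_OPEN,np.ones((3,3)))
for k in cv2.findContours(m,0,2)[0]:
    if cv2.contourArea(k)<150: continue
    w=cast(c,k[:,0,:],136)[:,:2].astype(np.float32)
    print("bar",cv2.minAreaRect(k),cv2.minAreaRect(w))
g=cv2.cvtColor(p,cv2.COLOR_RGB2GRAY)
crop=cv2.resize(g[170:240,95:175],None,fx=8,fy=8,interpolation=cv2.INTER_CUBIC)
big=np.hstack([cv2.resize(p[160:280,280:440],(640,480))])
cv2.imwrite("pics/keys.png",big[:,:,::-1]);cv2.imwrite("pics/boss.png",crop)
print(cast(c,[(128,203)],130), cast(c,[(318,213),(364,223),(410,233)],138))
s=manip.capture("side");print(cast(s,[(163,279)],130),cast(s,[(308,174),(338,160),(366,147)],138))
E
```

```text
bar ((402.8197937011719, 234.5228271484375), (4.132328987121582, 53.22154235839844), 4.085616588592529) ((474.5506591796875, -260.6598205566406), (7.040513515472412, 92.42269897460938), 81.0426254272461)
[[542.10881166 218.06533701 130.        ]] [[ 514.49846371 -117.19039303  138.        ]
 [ 495.13433775 -195.30561516  138.        ]
 [ 476.04981608 -272.29290872  138.        ]]
[[538.86788301 218.48283711 130.        ]] [[ 514.26827653 -125.27076649  138.        ]
 [ 494.18704308 -199.64810086  138.        ]
 [ 473.99988159 -273.7555888   138.        ]]
```

View pics/keys.png

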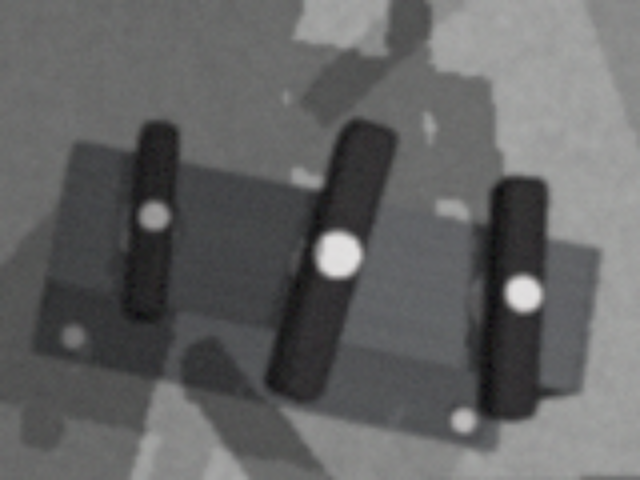

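View pics/boss.png

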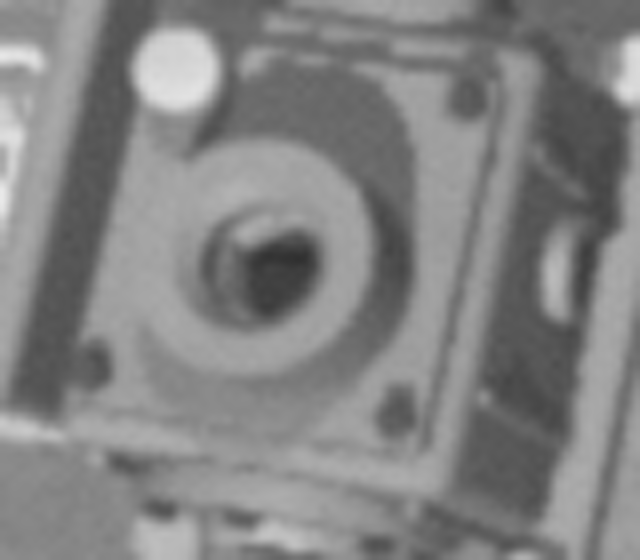

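The crop confirms it: the middle bar, with the biggest cap at (364.5,223.5), is the longest and widest, so it is key22. The two shorter black bars are bystanders and the yellow ones are decoys. The boss hole is near pixel (128,202.5). Moving above the key now.

>>> {"method": "jog_arm", "body": {
  "increments": [0.033,-0.0265,0,0,0.033,-0.0265,0,0,0.033,-0.0265,0,0,0.033,-0.0265,0,0,0.033,-0.0265,0,0,0.033,-0.0265,0,0,0.033,-0.0265,0,0,0.033,-0.0265,0,0,0.033,-0.0265,0,0,0.033,-0.0265,0,0,0.033,-0.0265,0,0,0.033,-0.0265,0,0],
  "hand": 0.6,
  "force": 40
}}

```text
clock: 1.7
tool_pos: [496.2, -195.0, 302.7]
ee_rot: [3.142, -0.0, 0.357]
force: [0.5, 0.4, 0.4]
finger_gap: 56.1
grasp_force: 0.0
```

>>> {"method": "jog_arm", "body": {
  "increments": [0,0,0,-0.17,0,0,0,-0.17,0,0,0,-0.17,0,0,0,-0.17]
}}

```text
clock: 2.2
tool_pos: [495.7, -196.2, 302.6]
ee_rot: [-3.141, 0.0, 1.042]
force: [-0.3, -0.3, -0.4]
finger_gap: 56.2
grasp_force: 0.0
```

```bash
python3 - <<'E'
from h import *
s=manip.read_state();print(s["clock"],s["joint_pos"].round(3),s["tool_pos"],s["ee_rot"])
E
```

```text
2.2 [ 0.502  0.21  -0.281  1.908  0.068  1.032 -0.337] [ 495.67501572 -196.15251024  302.60525714] [-3.14140627e+00  3.65281498e-05  1.04242854e+00]
```

>>> {"method": "jog_arm", "body": {
  "increments": [0,0,0,-0.165,0,0,0,-0.165,0,0,0,-0.165,0,0,0,-0.165,0,0,0,-0.165,0,0,0,-0.165,0,0,0,-0.165,0,0,0,-0.165,0,0,0,-0.165,0,0,0,-0.165,0,0,0,-0.165,0,0,0,0]
}}

```text
clock: 3.7
tool_pos: [495.6, -196.3, 302.6]
ee_rot: [3.141, -0.0, 2.851]
force: [-0.1, -0.5, -0.7]
finger_gap: 56.2
grasp_force: 0.0
```

```bash
python3 - <<'E'
from h import *
s=manip.read_state();print(s["clock"],s["joint_pos"].round(3),s["tool_pos"],s["ee_rot"])
c=manip.capture("wrist");print(c["camera_matrix"],c["tool_from_camera"].round(3).tolist())
cv2.imwrite("pics/w1.png",c["pixels"][:,:,::-1])
E
```

```text
3.7 [ 0.709  0.235 -0.522  1.897  0.135  1.044  1.411] [ 495.64139412 -196.3269441   302.62692742] [ 3.14144749e+00 -1.51971459e-04  2.85070326e+00]
[[325.1922621    0.         279.68959006]
 [  0.         325.1922621  215.24306854]
 [  0.           0.           1.        ]] [[0.001, -0.965, -0.261, 76.421], [1.0, 0.0, 0.001, -0.448], [-0.001, -0.261, 0.965, -81.04], [0.0, 0.0, 0.0, 1.0]]
```

View pics/w1.png

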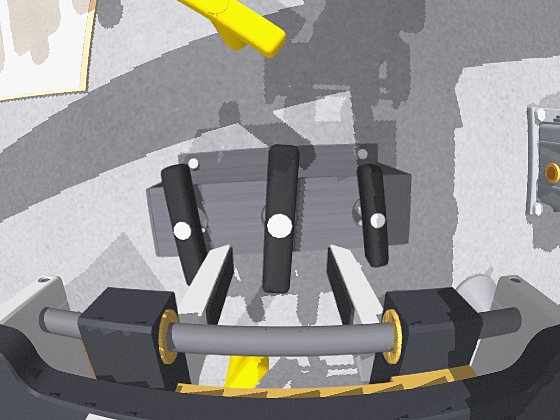

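Wrist view: key22's bar runs (284,147)–(277,292) with its cap at (280,226), between the fingers. The neighbouring bars are at (183,225) and (375,215).

```bash
cat >> h.py <<'E'
def wcast(c,s,uv,z):
    K=c["camera_matrix"];T=c["tool_from_camera"];uv=np.atleast_2d(np.array(uv,float))
    d=uv-[K[0,2],K[1,2]];r=np.hypot(*d.T);a=r/K[0,0]
    v=np.c_[d/np.maximum(r,1e-9)[:,None]*np.sin(a)[:,None],np.cos(a)]@T[:3,:3].T
    M=R.from_euler('xyz',s["ee_rot"]).as_matrix();o=M@T[:3,3]+s["tool_pos"];v=v@M.T
    return o+v*((z-o[2])/v[:,2])[:,None]
def cyaw(s,p): # world target minus tool, in tool axes
    return R.from_euler('xyz',s["ee_rot"]).as_matrix().T@(np.array(p)-s["tool_pos"])
E
python3 - <<'E'
from h import *
s=manip.read_state();c=manip.capture("wrist");p=c["pixels"]
g=p.max(2)
n,l,st,ce=cv2.connectedComponentsWithStats((p.min(2)>225).astype(np.uint8))
for i in range(1,n):
    if st[i,4]>40 and 140<ce[i][1]<240 and 150<ce[i][0]<420: print("cap",ce[i],st[i,4],wcast(c,s,ce[i],139)[0].round(1))
m=(g<62).astype(np.uint8);m[:140]=0;m[300:]=0;m[:,:255]=0;m[:,310:]=0
m=cv2.morphologyEx(m,cv2.MORPH_OPEN,np.ones((5,5)))
k=max(cv2.findContours(m,0,2)[0],key=cv2.contourArea)
w=wcast(c,s,k[:,0],138)[:,:2].astype(np.float32);print("bar",cv2.minAreaRect(w),cv2.boundingRect(k))
cap=[ce[i] for i in range(1,n) if st[i,4]>40 and abs(ce[i][0]-280)<10 and abs(ce[i][1]-226)<10][0]
print("tool delta",cyaw(s,wcast(c,s,cap,139)[0]))
E
```

```text
cap [192.86153846 163.10769231] 65 [ 426.6 -245.4  139. ]
cap [374.01538462 219.64615385] 65 [ 511.3 -121.7  139. ]
cap [279.04494382 225.58202247] 445 [ 493.8 -196.3  139. ]
cap [181.83333333 230.69298246] 228 [ 475.3 -273.5  139. ]
bar ((444.8743591308594, -168.5741424560547), (3.783278703689575, 5.3288655281066895), 73.5784683227539) (293, 152, 6, 8)
tool delta [  1.76370882  -0.57608687 163.62166529]
```

```bash
python3 - <<'E'
from h import *
s=manip.read_state();c=manip.capture("wrist");p=c["pixels"]
g=p.max(2)
for v in (160,180,200,250,270,285): print(v,g[v,262:304:2].tolist())
for t in (50,60,70):
    m=(g<t).astype(np.uint8);l=cv2.connectedComponents(m)[1];k=l[180,281]
    if k==0: continue
    q=np.argwhere(l==k)[:,::-1]; w=wcast(c,s,q,138)[:,:2].astype(np.float32)
    print(t,len(q),q.min(0),q.max(0),cv2.minAreaRect(w),np.radians(cv2.minAreaRect(w)[2]))
E
```

```text
160 [125, 125, 128, 51, 55, 64, 66, 62, 62, 62, 61, 61, 60, 60, 63, 68, 60, 49, 31, 83, 82]
180 [122, 126, 97, 53, 58, 73, 72, 75, 74, 72, 72, 72, 69, 71, 70, 69, 56, 41, 75, 98, 101]
200 [146, 149, 73, 62, 70, 73, 72, 72, 72, 77, 70, 65, 72, 70, 69, 62, 43, 76, 81, 102, 97]
250 [152, 64, 64, 74, 70, 77, 75, 77, 68, 66, 69, 67, 68, 61, 51, 57, 71, 96, 94, 144, 146]
270 [133, 56, 64, 79, 78, 74, 73, 74, 75, 71, 67, 70, 67, 58, 31, 156, 140, 240, 157, 158, 153]
285 [91, 62, 69, 79, 84, 71, 72, 72, 68, 69, 65, 69, 60, 48, 171, 146, 149, 154, 163, 150, 150]
70 1 [281 180] [281 180] ((459.75616455078125, -184.45391845703125), (0.0, 0.0), 0.0) 0.0
```

```bash
python3 - <<'E'
from h import *
s=manip.read_state();c=manip.capture("wrist")
v=[160,180,200,250,270,285]
for u in ([267.5,266.5,265.5,263.5,263.3,262.5],[296,294.5,292.5,289,288,287]):
    w=wcast(c,s,np.c_[u,v],137);f=np.polyfit(w[:,0],w[:,1],1);print(np.arctan(f[0])+np.pi,w.round(1).tolist())
E
```

```text
2.7990622912690806 [[442.2, -189.9, 137.0], [456.7, -195.1, 137.0], [471.5, -200.5, 137.0], [510.7, -214.6, 137.0], [527.7, -220.2, 137.0], [541.0, -225.2, 137.0]]
2.790024373306961 [[448.4, -169.1, 137.0], [462.9, -174.6, 137.0], [477.6, -180.5, 137.0], [516.6, -194.7, 137.0], [533.6, -200.5, 137.0], [546.9, -205.3, 137.0]]
```

>>> {"method": "jog_arm", "body": {
  "increments": [0.0018,0,0.02,0.056,0,0,0.023,0,0,0,0.023,0,0,0,0.023,0,0,0,0,0]
}}

```text
clock: 4.53
tool_pos: [493.4, -195.4, 212.5]
ee_rot: [3.141, -0.003, 2.795]
force: [0.1, 0.1, 0.2]
finger_gap: 56.3
grasp_force: 0.0
```

>>> {"method": "jog_arm", "body": {
  "increments": [0,0,0,0,0,0,0,0,0,0,0,0,0,0,0,0,0,0,0,0,0,0,0,0],
  "hand": 0,
  "force": 50
}}

```text
clock: 5.28
tool_pos: [494.2, -195.9, 214.2]
ee_rot: [-3.141, 0.001, 2.795]
force: [-1.2, 0.1, 6.5]
finger_gap: 23.9
grasp_force: 50.0
```

>>> {"method": "jog_arm", "body": {
  "increments": [0,0,-0.015,0,0,0,-0.02,0,0,0,-0.025,0,0,0,-0.03,0,0,0,-0.03,0,0,0,-0.03,0,0,0,0,0,0,0,0,0]
}}

```text
clock: 6.28
tool_pos: [493.5, -195.5, 362.9]
ee_rot: [3.142, -0.001, 2.796]
force: [-0.7, -0.2, -5.4]
finger_gap: 23.6
grasp_force: 50.0
```

```bash
python3 - <<'E'
from h import *
s=manip.read_state();c=manip.capture("wrist");print(s["tool_pos"],s["ee_rot"],s["force"],s["moment"],cyaw(s,[541,218.5,364]))
cv2.imwrite("pics/w2.png",c["pixels"][:,:,::-1])
E
```

```text
[ 493.52768833 -195.54989751  362.85828663] [ 3.14159211e+00 -1.03577356e-03  2.79577897e+00] [-0.66524135 -0.1608549  -5.41987068] [ 0.03255171 -0.13926237 -0.03788997] [ 95.68648908 405.62945006  -1.0423859 ]
```

View pics/w2.png

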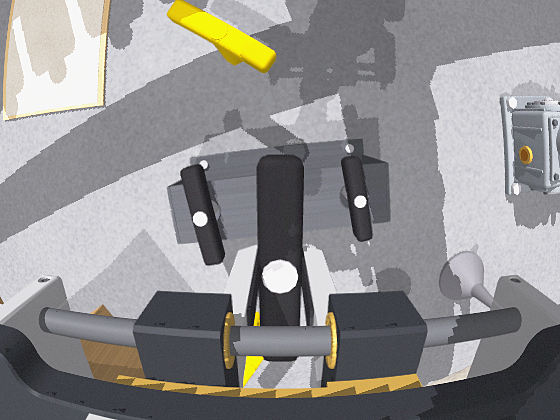

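The key is gripped square; its cap is at (280,276), and the boss is out of view to the right. I'll move sideways so the boss comes into view beyond the bar's end.

>>> {"method": "jog_arm", "body": {
  "increments": [0,0.025,0,0,0,0.045,0,0,0,0.045,0,0,0,0.045,0,0,0,0.045,0,0,0,0.045,0,0,0,0.045,0,0,0,0.045,0,0,0,0.04,0,0,0,0.025,0,0,0,0,0,0]
}}

```text
clock: 7.7
tool_pos: [630.9, 187.5, 361.8]
ee_rot: [-3.141, -0.003, 2.799]
force: [-0.1, -1.1, -4.6]
finger_gap: 23.8
grasp_force: 50.0
```

```bash
python3 - <<'E'
from h import *
s=manip.read_state();c=manip.capture("wrist");p=c["pixels"];print(s["joint_pos"].round(2),s["tool_pos"],s["ee_rot"],s["force"],cyaw(s,[541,218.5,364]))
cv2.imwrite("pics/w3.png",np.vstack([p[:,:,::-1][60:340,140:420]]).repeat(2,0).repeat(2,1))
cv2.imwrite("pics/w3full.png",p[:,:,::-1])
n,l,st,ce=cv2.connectedComponentsWithStats((p.min(2)>225).astype(np.uint8))
K=c["camera_matrix"];T=c["tool_from_camera"]
for i in range(1,n):
    if st[i,4]>300 and 250<ce[i][1]<300:
        w=wcast(c,s,ce[i],s["tool_pos"][2]-75)[0];print("cap",ce[i],st[i,4],w,cyaw(s,w))
E
```

```text
[ 0.11  0.43 -0.68  1.54  0.28  1.27  0.62] [630.8519316  187.52852953 361.82958242] [-3.14146300e+00 -2.88882887e-03  2.79893970e+00] [-0.08909892 -1.08361829 -4.60126708] [95.04042026 -1.01833244 -1.89573835]
cap [280.09848485 276.92424242] 792 [630.41312332 187.68854517 286.82958242] [2.50398238e-01 1.30034020e-02 7.50010353e+01]
```

View pics/w3.png

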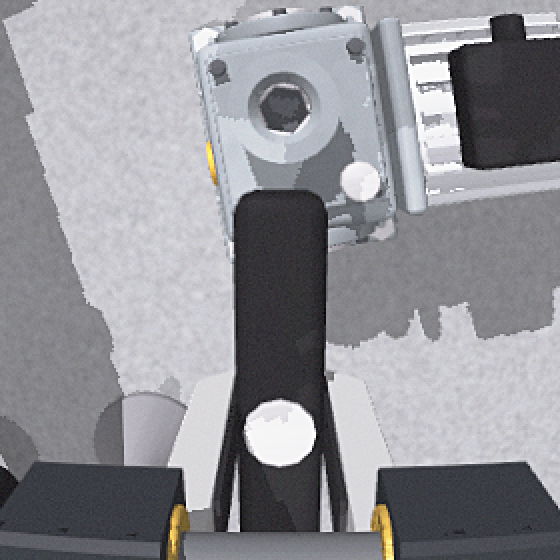

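The crop shows the boss at about (286,108), which is (283,114) in the full frame, with the hex socket visible. The cap sits exactly on the tool axis. One enlarged look will help locate the rim precisely.

```bash
python3 - <<'E'
import cv2
p=cv2.imread("pics/w3full.png")[88:148,250:322]
g=cv2.createCLAHE(3,(2,2)).apply(cv2.cvtColor(p,6))
cv2.imwrite("pics/boss3.png",cv2.resize(g,None,fx=10,fy=10,interpolation=cv2.INTER_CUBIC))
E
```

```text
(no output)
```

View pics/boss3.png

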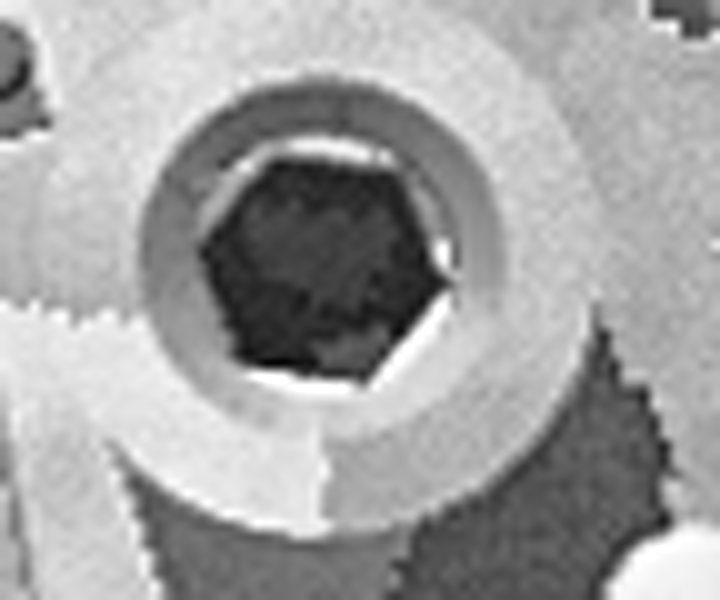

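Mouth centre in the crop is (323,256), i.e. (281.8,113.1) full frame. The hex corners are visible, left (205,248) and right (448,283). I'll cast these to world positions.

```bash
python3 - <<'E'
from h import *
s=manip.read_state();c=manip.capture("wrist")
f=lambda a:(np.array(a,float)+.5)/10-.5+[250,88]
e=wcast(c,s,f([(138,256),(508,256),(323,75),(323,438),(323,256)]),130)
print("mouth d",np.linalg.norm(e[0]-e[1]),np.linalg.norm(e[2]-e[3]),(e[:4].mean(0)),cyaw(s,e[:4].mean(0)))
h=wcast(c,s,f([(205,248),(275,155),(398,160),(448,283),(365,385),(238,365)]),116)[:,:2]
ce=h.mean(0);print("hex c",ce,np.hypot(*(h-ce).T).round(1))
a=np.arctan2(*(h-ce).T[::-1]);z=np.angle(np.exp(6j*a).mean())/6
print("hex ang",np.degrees(z),"key deg mod60",np.degrees(s["ee_rot"][2])%60, "cw turn deg",(np.degrees(s["ee_rot"][2]-z))%60)
E
```

```text
mouth d 35.14434450868456 35.09836231267524 [544.38684443 218.8361367  130.        ] [ 92.01542692   1.97947311 232.24722304]
hex c [544.64901394 218.68459233] [11.7 12.1 13.1 12.7 12.8 13. ]
hex ang 2.1038865314163444 key deg mod60 40.27569325469162 cw turn deg 38.17180672327527
```

>>> {"method": "jog_arm", "body": {
  "increments": [0.023,0.0005,0,0,0.023,0.0005,0,0,0.023,0.0005,0,0,0.023,0.0005,0,0,0,0,0,0.165,0,0,0,0.165,0,0,0,0.165,0,0,0,0.165,0,0,0,0,0,0,0,0]
}}

```text
clock: 9.05
tool_pos: [545.3, 218.2, 363.7]
ee_rot: [-3.142, 0.0, 2.139]
force: [-0.2, 0.1, -3.8]
finger_gap: 23.4
grasp_force: 50.0
```

```bash
python3 - <<'E'
from h import *
s=manip.read_state();print(s["tool_pos"],s["ee_rot"],s["force"],s["moment"],cyaw(s,[544.4,218.9,0]))
E
```

```text
[545.27465624 218.16516408 363.69045662] [-3.14153603e+00  1.13372759e-04  2.13934635e+00] [-0.22150985  0.13261693 -3.80640259] [ 0.02649339 -0.10322537  0.02213194] [ 1.13139031e+00 -3.20818905e-01  3.63690349e+02]
```

>>> {"method": "jog_arm", "body": {
  "increments": [0.001,-0.0003,0.012,0,0,0,0.012,0,0,0,0.006,0,0,0,0.003,0,0,0,0.003,0,0,0,0.002,0,0,0,0,0]
}}

```text
clock: 9.93
tool_pos: [544.7, 219.2, 325.8]
ee_rot: [3.141, -0.0, 2.136]
force: [0.3, 0.7, -4.6]
finger_gap: 23.5
grasp_force: 50.0
```

>>> {"method": "jog_arm", "body": {
  "increments": [0,0,0.0015,0,0,0,0.0015,0,0,0,0.0015,0,0,0,0.0015,0,0,0,0,0]
}}

```text
clock: 10.55
tool_pos: [544.7, 219.2, 319.6]
ee_rot: [3.141, -0.0, 2.136]
force: [-0.4, 1.8, -4.9]
finger_gap: 23.4
grasp_force: 50.0
```

>>> {"method": "jog_arm", "body": {
  "increments": [0,0,0.001,0,0,0,0.001,0,0,0,0.001,0,0,0,0,0]
}}

```text
clock: 11.05
tool_pos: [544.8, 219.3, 317.3]
ee_rot: [3.141, 0.0, 2.136]
force: [-0.5, 1.8, 5.0]
finger_gap: 23.3
grasp_force: 50.0
```

>>> {"method": "jog_arm", "body": {
  "increments": [0,0,0,0.02,0,0,0,0.02,0,0,0,0.02,0,0,0,0.02,0,0,0,0.02,0,0,0,0]
}}

```text
clock: 11.8
tool_pos: [544.7, 219.3, 316.7]
ee_rot: [3.141, -0.0, 2.035]
force: [2.3, 4.7, -5.6]
finger_gap: 23.6
grasp_force: 50.0
```

Force in z is back to free weight, so the key has started to drop in. I'll descend gently to check.

>>> {"method": "jog_arm", "body": {
  "increments": [0,0,0.001,0,0,0,0.001,0,0,0,0.001,0,0,0,0,0]
}}

```text
clock: 12.3
tool_pos: [544.7, 219.3, 313.8]
ee_rot: [3.141, -0.0, 2.035]
force: [2.1, 5.3, -2.6]
finger_gap: 23.6
grasp_force: 50.0
```

```bash
python3 - <<'E'
from h import *
s=manip.read_state();print(s["tool_pos"],s["ee_rot"],s["force"],s["moment"],s["joint_pos"].round(2))
E
```

```text
[544.72663411 219.33520998 313.79721172] [ 3.14107629e+00 -2.78967742e-04  2.03547940e+00] [ 2.09911601  5.34789146 -2.55603669] [ 1.78122785 -0.70535606  0.08607245] [-0.02  0.33 -0.59  1.77  0.2   1.11 -0.21]
```

>>> {"method": "jog_arm", "body": {
  "increments": [0.0003,0.0003,0.001,0,0,0,0.002,0,0,0,0.002,0,0,0,0.002,0,0,0,0,0]
}}

```text
clock: 12.92
tool_pos: [544.8, 219.5, 306.7]
ee_rot: [3.141, -0.0, 2.036]
force: [0.9, 5.4, 2.0]
finger_gap: 23.5
grasp_force: 50.0
```

>>> {"method": "jog_arm", "body": {
  "increments": [0.0002,0.0003,0.001,0,0,0,0.001,0,0,0,0,0]
}}

```text
clock: 13.3
tool_pos: [545.1, 220.1, 305.8]
ee_rot: [3.141, 0.0, 2.036]
force: [-3.8, 3.2, 17.1]
finger_gap: 23.9
grasp_force: 50.0
```

```bash
python3 - <<'E'
from h import *
s=manip.read_state();print(s["tool_pos"],s["ee_rot"],s["force"],s["moment"])
E
```

```text
[545.0646764  220.05066    305.83328065] [3.14068823e+00 3.02553558e-04 2.03579411e+00] [-3.83798381  3.15168364 17.14517683] [0.86086387 0.87764552 0.10281051]
```

>>> {"method": "jog_arm", "body": {
  "increments": [-0.0001,-0.0003,-0.0007,0,0,0,0,0.05,0,0,0,0.05,0,0,0,0.05,0,0,0,0.05,0,0,0,0.05,0,0,0,0.05,0,0,0,0,0,0,0,0]
}}

```text
clock: 14.42
tool_pos: [544.9, 219.8, 306.0]
ee_rot: [3.141, -0.0, 1.736]
force: [-0.3, 4.1, 8.6]
finger_gap: 23.9
grasp_force: 50.0
```

```bash
cat > st.py <<'E'
from h import *
m=[]
for i in range(1):
    s=manip.read_state()
print(s["clock"],s["tool_pos"].round(2),s["ee_rot"].round(4),s["force"].round(1),s["moment"].round(3))
E
python3 st.py
```

```text
14.425 [544.91 219.79 305.98] [ 3.1407e+00 -2.0000e-04  1.7357e+00] [-0.3  4.1  8.6] [ 1.345 -0.029 -0.006]
```

>>> {"method": "jog_arm", "body": {
  "increments": [0,-0.0002,-0.0002,0.04,0,0,0,0.04,0,0,0,0.04,0,0,0,0.04,0,0,0,0]
}}

```text
clock: 15.05
tool_pos: [544.8, 219.7, 306.0]
ee_rot: [3.141, -0.0, 1.575]
force: [0.3, 4.1, 5.8]
finger_gap: 23.6
grasp_force: 50.0
```

```bash
python3 st.py
```

```text
15.05 [544.76 219.74 306.04] [ 3.1408e+00 -3.0000e-04  1.5751e+00] [0.3 4.1 5.8] [ 1.399 -0.463  0.046]
```

>>> {"method": "jog_arm", "body": {
  "increments": [0,0,0,0.03,0,0,0,0.03,0,0,0,0]
}}

```text
clock: 15.42
tool_pos: [544.8, 219.7, 306.1]
ee_rot: [3.141, -0.0, 1.515]
force: [1.7, 5.1, 6.1]
finger_gap: 23.9
grasp_force: 50.0
```

```bash
python3 st.py
```

```text
15.425 [544.81 219.69 306.06] [ 3.1407e+00 -4.0000e-04  1.5152e+00] [1.7 5.1 6.1] [ 1.448 -0.417  0.054]
```

>>> {"method": "jog_arm", "body": {
  "increments": [0,0,0,0.03,0,0,0,0.03,0,0,0,0]
}}

```text
clock: 15.8
tool_pos: [544.8, 219.7, 306.0]
ee_rot: [3.141, -0.0, 1.455]
force: [1.2, 4.4, 6.4]
finger_gap: 23.8
grasp_force: 50.0
```

```bash
python3 st.py
```

```text
15.8 [544.81 219.67 306.03] [ 3.1407e+00 -4.0000e-04  1.4553e+00] [1.2 4.4 6.4] [ 1.395 -0.436  0.199]
```

>>> {"method": "jog_arm", "body": {
  "increments": [0,0,0,0.03,0,0,0,0]
}}

```text
clock: 16.05
tool_pos: [544.8, 219.7, 306.0]
ee_rot: [3.141, -0.0, 1.425]
force: [0.6, 5.3, 6.2]
finger_gap: 23.6
grasp_force: 50.0
```

```bash
python3 st.py
```

```text
16.05 [544.81 219.71 306.03] [ 3.1407e+00 -4.0000e-04  1.4254e+00] [0.6 5.3 6.2] [ 1.406 -0.455  0.252]
```

>>> {"method": "jog_arm", "body": {
  "increments": [0,0,0,0.03,0,0,0,0]
}}

```text
clock: 16.3
tool_pos: [544.8, 219.7, 306.1]
ee_rot: [3.141, -0.0, 1.395]
force: [1.1, 3.7, 6.2]
finger_gap: 23.6
grasp_force: 50.0
```

```bash
python3 st.py
```

```text
16.3 [544.82 219.66 306.06] [ 3.1407e+00 -4.0000e-04  1.3954e+00] [1.1 3.7 6.2] [ 1.413 -0.505  0.285]
```

>>> {"method": "jog_arm", "body": {
  "increments": [0,0,0,0.03,0,0,0,0,0,0,0,0]
}}

```text
clock: 16.68
tool_pos: [544.8, 219.7, 306.0]
ee_rot: [3.141, -0.0, 1.366]
force: [0.6, 3.8, 6.4]
finger_gap: 23.3
grasp_force: 50.0
```

```bash
python3 st.py
```

```text
16.675 [544.8  219.68 306.03] [ 3.1408e+00 -5.0000e-04  1.3659e+00] [0.6 3.8 6.4] [ 1.437 -0.388  0.272]
```

>>> {"method": "jog_arm", "body": {
  "increments": [0,0,0,0.03,0,0,0,0]
}}

```text
clock: 16.92
tool_pos: [544.8, 219.7, 306.0]
ee_rot: [3.141, -0.0, 1.335]
force: [0.2, 4.4, 6.7]
finger_gap: 23.8
grasp_force: 50.1
```

```bash
python3 st.py
```

```text
16.925 [544.79 219.7  306.04] [ 3.1408e+00 -5.0000e-04  1.3355e+00] [0.2 4.4 6.7] [ 1.379 -0.435  0.322]
```

The torque jumped from 0.05 to 0.2 N m, then rose at about 1 N m/rad to 0.32, so the plug is firm on its seal. I'll back off within the lash and lift out.

>>> {"method": "jog_arm", "body": {
  "increments": [0,0,0,-0.03,0,0,0,-0.03,0,0,0,0]
}}

```text
clock: 17.3
tool_pos: [544.8, 219.6, 306.0]
ee_rot: [3.141, -0.0, 1.396]
force: [-0.3, 3.7, 6.1]
finger_gap: 23.7
grasp_force: 50.0
```

```bash
python3 st.py
```

```text
17.3 [544.78 219.61 306.01] [ 3.141e+00 -4.000e-04  1.396e+00] [-0.3  3.7  6.1] [ 1.449 -0.295 -0.013]
```

>>> {"method": "jog_arm", "body": {
  "increments": [0,0,-0.003,0,0,0,-0.004,0,0,0,-0.005,0,0,0,-0.005,0,0,0,-0.005,0,0,0,-0.008,0,0,0,-0.012,0,0,0,-0.016,0,0,0,0,0]
}}

```text
clock: 18.42
tool_pos: [545.0, 219.8, 365.4]
ee_rot: [3.139, -0.001, 1.396]
force: [-0.7, 1.1, -3.8]
finger_gap: 23.6
grasp_force: 50.0
```

```bash
python3 - <<'E'
from h import *
s=manip.read_state();print(s["tool_pos"],s["ee_rot"],s["force"],s["moment"])
c=manip.capture("wrist");p=c["pixels"]
n,l,st,ce=cv2.connectedComponentsWithStats((p.min(2)>225).astype(np.uint8))
for i in range(1,n):
    if st[i,4]>300 and 250<ce[i][1]<300 and abs(ce[i][0]-280)<30:
        print("cap",ce[i],cyaw(s,wcast(c,s,ce[i],s["tool_pos"][2]-75)[0]))
g=p.max(2)
for v in (190,205,220,235,250): print(v,[u for u in range(240,320) if (g[v,u]<85)][::200], [u for u in range(240,320) if g[v,u]<85][-1:])
print(cyaw(s,[493.8,-196.3,364]))
E
```

```text
[544.96334231 219.78990981 365.39644133] [ 3.13938690e+00 -1.24568218e-03  1.39559340e+00] [-0.72918235  1.09393395 -3.84065682] [-0.05453538 -0.09483572 -0.00993793]
190 [257] [302]
205 [258] [302]
220 [258] [302]
235 [258] [301]
250 [257] [302]
[-418.63965997   22.14570793    0.92380041]
```

>>> {"method": "jog_arm", "body": {
  "increments": [0,0,0,-0.175,0,0,0,-0.175,0,0,0,-0.175,0,0,0,-0.175,0,0,0,-0.175,0,0,0,-0.175,0,0,0,-0.175,0,0,0,-0.175,0,0,0,0]
}}

```text
clock: 19.6
tool_pos: [544.5, 219.3, 363.1]
ee_rot: [-3.141, -0.001, 2.795]
force: [-0.4, -0.4, -4.4]
finger_gap: 23.6
grasp_force: 50.0
```

>>> {"method": "jog_arm", "body": {
  "increments": [-0.01,-0.02,0,0,-0.0173,-0.0409,0,0,-0.0173,-0.0409,0,0,-0.0173,-0.0409,0,0,-0.0173,-0.0409,0,0,-0.0173,-0.0409,0,0,-0.0173,-0.0409,0,0,-0.0173,-0.0409,0,0,-0.0173,-0.0409,0,0,-0.0173,-0.0409,0,0,-0.0073,-0.0209,0,0,0,0,0,0]
}}

```text
clock: 21.1
tool_pos: [568.3, -225.4, 363.1]
ee_rot: [-3.142, -0.001, 2.79]
force: [0.6, 0.5, -4.9]
finger_gap: 23.7
grasp_force: 50.0
```

```bash
python3 - <<'E'
from h import *
s=manip.read_state();print(s["clock"],s["tool_pos"],s["ee_rot"],s["force"],s["moment"],cyaw(s,[493.8,-196.3,364]))
c=manip.capture("wrist");p=c["pixels"];cv2.imwrite("pics/w4.png",p[60:300,140:420,::-1].repeat(2,0).repeat(2,1));cv2.imwrite("pics/w4f.png",p[:,:,::-1])
n,l,st,ce=cv2.connectedComponentsWithStats((p.min(2)>215).astype(np.uint8))
for i in range(1,n):
    if st[i,4]>60 and 50<ce[i][1]<300: print("cap",ce[i],st[i,4],wcast(c,s,ce[i],139)[0],cyaw(s,wcast(c,s,ce[i],s["tool_pos"][2]-75)[0]))
E
```

```text
21.1 [ 568.28913099 -225.44479305  363.0996813 ] [-3.14152523e+00 -6.93592374e-04  2.79019095e+00] [ 0.55064401  0.54201492 -4.94388636] [ 0.12899409 -0.10140695  0.01935321] [79.96984241  1.72351528 -0.84496864]
cap [512.01449275  51.60869565] 69 [484.96119824  82.54552509 139.        ] [131.47759059 133.00806878  75.08224205]
cap [512.40540541  92.6981982 ] 222 [530.27129063  64.4577165  139.        ] [106.5352517  132.29913498  75.06499003]
cap [64.21686747 68.22891566] 83 [ 339.0938594  -389.85668544  139.        ] [ 118.35670385 -119.52023116   75.09016815]
cap [436.62264151  73.33018868] 106 [489.8313403  -29.65671643 139.        ] [109.38569191  79.98576422  75.07049429]
cap [499.97167139 113.3427762 ] 353 [548.41103945  37.75635058 139.        ] [ 93.12373154 122.67060689  75.0563371 ]
cap [475.09848812 168.98056156] 2315 [597.70423665 -13.28546441 139.        ] [ 60.46713392 106.83833399  75.03475421]
cap [468.65079365 106.0952381 ] 63 [531.09689993  -2.70641169 139.        ] [ 94.31452138 100.1921625   75.05867862]
cap [488.43319838 127.951417  ] 247 [559.81312065  16.40984
[... 2365 characters left out ...]
.07526882] 93 [666.968589   -65.66213903 139.        ] [17.98535565 93.88098957 75.00616282]
cap [235.49522445 268.48567335] 2094 [ 611.75462905 -289.99525757  139.        ] [  5.00524553 -23.56457202  75.00507865]
cap [358.13475177 240.16312057] 141 [ 625.926406  -161.7666154  139.       ] [20.77464093 40.50597346 75.01169624]
cap [279.98522727 275.98977273] 880 [ 635.28989159 -249.65719971  139.        ] [ 8.05109010e-01 -5.07795750e-02  7.50005801e+01]
cap [ 22.39638387 293.23087622] 719 [ 556.38896511 -603.03462747  139.        ] [ -23.51878699 -183.63372436   74.99608721]
cap [450.47560976 294.13414634] 82 [734.56930329 -70.64986924 139.        ] [-15.35469863 103.38700757  74.98239747]
```

View pics/w4.png

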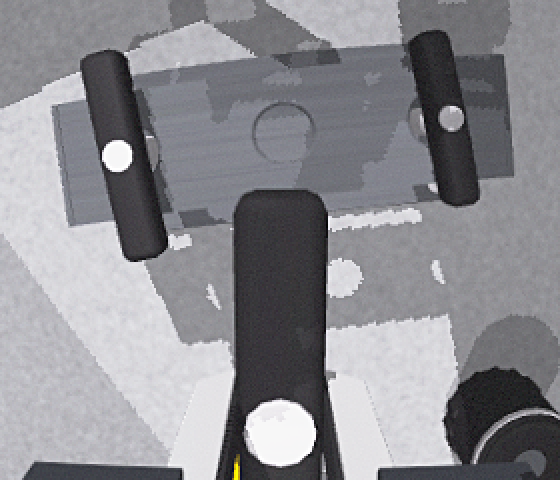

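The hole is visible: centre (284,133) in the crop, which is (281.8,126.3) full frame, spanning 253–316 by 102–165. The held key's cap is on the tool axis.

```bash
python3 - <<'E'
from h import *
s=manip.read_state();c=manip.capture("wrist")
f=lambda a:(np.array(a,float)+.5)/2-.5+[140,60]
e=wcast(c,s,f([(253,133),(315,133),(284,102),(284,165)]),112)
print(np.linalg.norm(e[0]-e[1]),np.linalg.norm(e[2]-e[3]),e.mean(0),cyaw(s,e.mean(0)))
E
```

```text
31.315075713669227 32.22242234634975 [ 494.49142785 -194.49985891  112.        ] [ 79.41887012   2.03989468 251.31670298]
```

>>> {"method": "jog_arm", "body": {
  "increments": [0.0197,0.0005,0,0,0.0197,0.0005,0,0,0.0197,0.0005,0,0,0.0197,0.0005,0,0,0,0,0,0,0,0,0.015,0,0,0,0.015,0,0,0,0.01,0,0,0,0,0]
}}

```text
clock: 22.32
tool_pos: [495.0, -195.2, 322.4]
ee_rot: [3.141, -0.002, 2.796]
force: [0.1, -0.1, -4.4]
finger_gap: 23.5
grasp_force: 50.0
```

```bash
python3 - <<'E'
from h import *
s=manip.read_state();print(s["clock"],s["tool_pos"],s["ee_rot"],s["force"],cyaw(s,[494.5,-194.5,112]))
E
```

```text
22.325 [ 494.99312292 -195.1728668   322.35569626] [ 3.14114798e+00 -2.01097299e-03  2.79584655e+00] [ 0.06406573 -0.10150837 -4.43738833] [  0.26895428   0.37238955 210.35684885]
```

Within 0.5 mm of the hole centre. I'll descend slowly through the plate.

>>> {"method": "jog_arm", "body": {
  "increments": [0,0,0.003,0,0,0,0.003,0,0,0,0.003,0,0,0,0.003,0,0,0,0.004,0,0,0,0,0]
}}

```text
clock: 23.08
tool_pos: [495.0, -195.3, 307.3]
ee_rot: [3.142, -0.001, 2.796]
force: [0.0, 0.7, -4.7]
finger_gap: 23.7
grasp_force: 50.0
```

Through the plate with no contact. Continuing down.

>>> {"method": "jog_arm", "body": {
  "increments": [0,0,0.01,0,0,0,0.01,0,0,0,0.01,0,0,0,0.01,0,0,0,0.01,0,0,0,0.01,0,0,0,0.01,0,0,0,0.01,0,0,0,0.005,0,0,0,0.003,0,0,0,0,0]
}}

```text
clock: 24.45
tool_pos: [495.2, -195.3, 219.6]
ee_rot: [3.142, -0.0, 2.796]
force: [-0.2, -0.4, -4.4]
finger_gap: 23.5
grasp_force: 50.0
```

>>> {"method": "jog_arm", "body": {
  "increments": [0,0,0.0015,0,0,0,0.0015,0,0,0,0.0015,0,0,0,0,0]
}}

```text
clock: 24.95
tool_pos: [495.1, -195.3, 215.0]
ee_rot: [3.142, -0.0, 2.796]
force: [-0.2, 0.0, -4.1]
finger_gap: 23.7
grasp_force: 50.0
```

>>> {"method": "jog_arm", "body": {
  "increments": [0,0,0.001,0,0,0,0.001,0,0,0,0,0]
}}

```text
clock: 25.32
tool_pos: [495.3, -195.3, 214.1]
ee_rot: [-3.141, 0.0, 2.796]
force: [-7.7, 1.5, 16.6]
finger_gap: 23.9
grasp_force: 50.0
```

The bar is down on the plate. I'll ease off, release and lift away.

>>> {"method": "jog_arm", "body": {
  "increments": [0,0,-0.001,0,0,0,0,0,0,0,0,0]
}}

```text
clock: 25.7
tool_pos: [495.2, -195.3, 214.2]
ee_rot: [3.142, 0.0, 2.796]
force: [-0.8, -0.6, 0.9]
finger_gap: 23.7
grasp_force: 50.0
```

>>> {"method": "jog_arm", "body": {
  "increments": [0,0,0,0,0,0,0,0,0,0,0,0,0,0,0,0,0,0,0,0],
  "hand": 0.6
}}

```text
clock: 26.32
tool_pos: [495.2, -195.3, 214.1]
ee_rot: [3.142, 0.0, 2.796]
force: [-0.1, -0.7, -0.4]
finger_gap: 56.4
grasp_force: 0.0
```

>>> {"method": "jog_arm", "body": {
  "increments": [0,0,-0.01,0,0,0,-0.02,0,0,0,-0.03,0,0,0,-0.03,0,0,0,0,0,0,0,0,0]
}}

```text
clock: 27.08
tool_pos: [495.0, -195.3, 304.1]
ee_rot: [-3.141, 0.0, 2.796]
force: [0.1, 0.2, 0.6]
finger_gap: 56.5
grasp_force: 0.0
```

```bash
python3 - <<'E'
from h import *
s=manip.read_state();print(s["clock"],s["tool_pos"],s["ee_rot"],s["force"])
c=manip.capture("wrist");p=c["pixels"]
n,l,st,ce=cv2.connectedComponentsWithStats((p.min(2)>225).astype(np.uint8))
for i in range(1,n):
    if st[i,4]>40 and 140<ce[i][1]<300 and 150<ce[i][0]<420: print("cap",ce[i],st[i,4],wcast(c,s,ce[i],139)[0].round(1))
for n in("top","side"):
    c=manip.capture(n);p=c["pixels"];k,l,st,ce=cv2.connectedComponentsWithStats((p.min(2)>200).astype(np.uint8))
    print(n,[(ce[i].round(1).tolist(),st[i,4],cast(c,ce[i],139)[0].round(0).tolist()) for i in range(1,k) if 15<st[i,4]<200 and 280<ce[i][0]<420 and 130<ce[i][1]<245])
E
```

```text
27.075 [ 494.97898346 -195.28988636  304.05070793] [-3.14146778e+00  4.42427464e-05  2.79564308e+00] [0.06745043 0.19108668 0.57667146]
cap [191.30769231 168.18461538] 65 [ 426.8 -243.9  139. ]
cap [374.02970297 215.65346535] 101 [ 511.8 -120.5  139. ]
cap [279.60277136 227.16628176] 433 [ 494.9 -195.5  139. ]
cap [182.26244344 236.04977376] 221 [ 475.3 -273.6  139. ]
cap [202.80820948 282.37296532] 1413 [ 519.6 -274.6  139. ]
cap [357.93308318 286.29205754] 1599 [ 568.7 -149.9  139. ]
top [([319.0, 213.9], np.int32(23), [513.0, -119.0, 139.0]), ([363.5, 222.7], np.int32(83), [495.0, -194.0, 139.0]), ([409.0, 234.0], np.int32(21), [474.0, -270.0, 139.0])]
side [([365.8, 146.5], np.int32(17), [475.0, -274.0, 139.0]), ([337.0, 160.5], np.int32(38), [494.0, -196.0, 139.0])]
```

```bash
python3 -c "
from plant import manip
print(manip.close_job())"
```

```text
the job is handed in; nothing more can be done
None
```

I tightened the filler plug until it came up firm on its seal (about 0.32 N m), hung the largest key back in its hole with the other two keys unmoved, and handed the job in at about 27 s; no verdict was returned.

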